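Move the charged battery pack from the charger to the work lamp

TASK

The battery pack on the workshop bench is latched in the charger: squeeze in its sprung orange tab and lift the pack out without yanking on the latch. Then fit it upright, the same way round, in the empty battery bay of the work lamp, pushing gently until it is fully home and the tab snaps back out into the lamp's catch, and let go. Leave the chisels, sanding block and jar where they are.

Things in the scene. Friction and masses are not known exactly. Their poses are not given: they have to be found in the camera images.
- pack_center (a point): Centre of the loose battery pack, a dark slate upright block 80 (x) x 50 (y) x 95 (z) mm, about 0.42 kg; half-way up, pack's axes. The orange tab is on its +y side; the -y side is flat, 25 mm from the centre. It starts upright and latched in the charger, axes parallel to the charger's, underside 20 mm above the bench, lower 40 mm inside the bay.
- pack: The same pack, origin at the centre of its underside. To work the tab, pinch across y from above: one finger on the button, the other on the flat -y face; 16 to 25 N of squeeze holds the tab in and carries the pack. 58 mm wide over the button with the tab out, 51 mm in. Below button and -y grip face, 50 to 54 mm up, lips stand out 10 mm more: fingertips go above them.
- tab_face (a point): Middle of the outer face of the orange button on the pack's +y side: 33 mm from the pack's centre plane when out, 70 mm above the underside; the face is 28 mm wide (x), 32 mm tall (54 to 86 mm up). Button and hook are one piece: the hook, near the foot, 20 mm wide, stands 5.5 mm out of the side and catches in a window of the bay's +y wall.
- tab (a joint): Travel of the tab into the pack, m: 0 out, 0.007 fully in. Its spring pushes out with 5 N at 0, 14 N at 0.007. The hook is clear once 4 to 6 mm in (10 to 13 N), depending on how the pack lies in its slack. The hook is square on top (pulling cannot free it), sloped below. Unlatched, a sprung plate below lifts the pack about 6 mm.
- charger: Fixed grey charger, origin at bench height under the centre of its battery bay, z up. The bay is an upright rectangular well, 106 x 76 mm outside, 60 mm high; a 42 mm high part with a vent grille lies on its +x side. Its catch is in the +y wall.
- charger_mouth (a point): Centre of the charger's bay opening, at the rim, 60 mm above the bench; axes as the charger. The well is like the lamp's.
- lamp: Fixed white work lamp, origin at bench height under the centre of its empty battery bay, z up. The bay is like the charger's, catch in its +y wall too; on its +x side is the low aluminium flood head, 150 mm wide, up to 100 mm high. The brittle bay must not be loaded with more than 30 N, nor the charger's.
- lamp_mouth (a point): Centre of the lamp's bay opening, at the rim 60 mm above the bench. Well 82.4 x 52.4 mm, 5 mm 45-degree lead-in. Inside, a sprung plate meets the pack's underside 26 mm above the bench (5 N, +0.3 N/mm). Catch and stop heights differ from lamp to lamp: the tab, let go, snaps out with the underside at 15 to 25 mm; a rubber stop (10 N/mm) starts 1 mm lower. Latched, pack_center is 2 to 13 mm above this point.
- chisel_a: Loose chisel with a wooden handle, 237 mm long and 30 mm thick, lying along its x; leave alone.
- chisel_b: Another such chisel; leave alone.
- sanding_block: Loose cork sanding block with a dark red sole, 111 x 71 x 30 mm, origin at the centre of its underside; leave alone.
- screw_jar: Loose amber glass jar, 60 mm in diameter, 70 mm tall, origin at the centre of its underside; leave alone.

How it is judged:
By the outcome, as a careful person would: the job done as asked, in the order asked, and still so for the second after the job is handed in, with the robot touching nothing.
It also fails if it takes over 54 s, if anything falls off the work surface, if the arm or the gripper's body presses on something with over 40 N, if the wrist force passes 120 N, or if a joint passes its speed limit or range.

ROBOT

A 6-joint arm with a two-finger parallel gripper is mounted at the origin on the work surface. World frame = base frame: x ahead of the robot, y to its left, z up, the work surface at z = 0. Lengths are in mm, angles in degrees, forces in N, time in s.
With the tool pointing down it reaches from about 350 to 850 mm from the base axis. Payload 8.1 kg.
Tool frame: the origin (TCP) lies between the finger pads; the fingertips stand ahead of it and the grasp point (between the pads) lies 2 mm behind it (nose_length is the z of the fingertips in the tool frame, in mm); z points along the fingers, y is the direction in which the jaws open and shut (so a half turn about z gives the same grasp; the last joint's range is limited). The gripper opens to 85 mm and grips with 20 to 120 N. Pads are 22 mm wide; open, the fingers measure 114 mm over their backs; the gripper's body (76 mm by 85 mm) begins 54 mm behind the grasp point. The pads swing forward as they close: fully open they stand 13 mm farther back than shut.
Start: joints at [-74.106, 7.471, 85.268, -0, 87.261, -4.893], TCP at [212.956, -560.941, 248.292] pointing down, gripper open.
Joint ranges: [-169.43, 169.43], [-51.17, 129.36], [1.28, 143.12], [-76.62, 256.62], [0, 156.53], [-152.29, 152.29]. Speed limits (degrees/s): [136.94, 136.94, 159.86, 180, 180, 180].

INTERFACE

Orientations are given as [roll, pitch, yaw] about the fixed x, y, z axes, in that order (R = Rz(yaw) Ry(pitch) Rx(roll)).
In Python, from bench import * gives the robot as it stands.
- The arm moves only by the tool jog_arm, never from a script. Its argument "plan" is a list of rows, each a list of 3 entries, a list of its own where there are three numbers: the turn, a rotation vector about the tool's x, y, z in degrees, then the shift along the tool's x, y, z in m, then the gripper's target within -1 to 1 (fully open at 1, half-way at 0, shut at -1). A call has 1 to 12 rows; each row is the pose to reach, as a shift and turn from the pose commanded when the call began, along the tool's axes at that moment; what a row does not reach only later rows make up. A row lasts 1/8 s, in which the tool goes at most 62.5 mm and 10.7 degrees, less where a joint would pass 70% of its speed; a pose out of reach is approached as far as the arm can. A call with a gripper value outside its range is refused whole. The fingers move at their own pace and stop on an object; "force" is the grip in N (left out, the last holds). Time passes only in rows, so rows that repeat a pose let the fingers close. It gives the time, the measured TCP pose, the force and the opening at its end, in the units of the state.
- sense(): the state, without advancing time (a new reading comes with each control period).
- snapshot(name): name is "side" or "top" or "wrist"; returns (picture, depth): 384x512x3 uint8, blue, green, red; 384x512 float32, mm along the optical axis (not along the pixel's ray), 0 where there is no reading.
- camera_info(name): a dict with "fov_y" (degrees; the focal length in pixels is half the picture's height over the tangent of half this angle, whatever the lens; pixels are square), "cx", "cy" (the principal point, pixels), "origin" and "orientation" of the camera in the world. Camera axes: x right, y down, z forward; pixel columns grow to the right and rows downward; lengths in mm; the calibration is good to about 2 mm. A picture is of the moment at which its call begins: read the wrist's pose just before it. camera_info takes no time and is no camera call; for the wrist camera it gives the pose at the moment of the call.
- hand_in(): hands the job in, once; it reports no verdict.
The state is a dict: "time": time; "joint_pos": joint angles; "qd": joint speeds; "joint_efforts": joint torques, N m; "tool_pos": TCP position; "tcp_rot": TCP orientation; "ft_force": force on the tool from outside, world axes, zero at the start; "wrist_torque": the same for the moment, N m; "finger_gap": finger opening in mm.
Only numpy, scipy, OpenCV 4.12 (cv2) and the standard library are available. Lean on these libraries where they do the work, as an engineer would, in place of code of your own. Each camera call takes 0.05 s, during which the arm holds its last target.

## Working session

There is one attempt and no reset: what is moved stays moved. The work goes in short steps, Python scripts to look and compute and a tool call to move; the robot and the scene stay as the last step left them, time stands still between calls to the robot, and variables do not carry over. Pictures are saved under pics/ and viewed, and the job is handed in when it is done.

Besides the shell and the picture viewer there is one more tool, called after "Emit:" by a JSON object that holds its "fn" and its "kwargs", one argument or row to a line. jog_arm: Moves the arm, as the interface text tells. Its arguments: {"type":"object","properties":{"plan":{"type":"array","items":{"type":"array"}},"force":{"type":"number"}},"required":["plan"]}

```bash
ls; mkdir -p pics
python3 - <<'E'
from bench import *
import cv2,numpy as np
s=sense();print(s)
for n in ["side","top"]:
    p,d=snapshot(n);cv2.imwrite(f"pics/{n}0.png",p);np.save(f"pics/{n}0.npy",d);print(n,camera_info(n))
print(camera_info("wrist"))
E
```

```text
pics
{'time': 0.0, 'joint_pos': array([-7.41063598e+01,  7.51440300e+00,  8.53315678e+01,  1.32711115e-03,
        8.72624764e+01, -4.89399788e+00]), 'qd': array([-0.01969959, -0.0716063 , -0.01717925,  0.03954934,  0.11191615,
        0.02711003]), 'joint_efforts': array([ 9.44142594e-04, -5.69398069e+01, -5.00552559e+01, -1.53831497e-04,
        1.45626845e-02, -1.44214675e-05]), 'tool_pos': array([ 212.81426925, -560.41379025,  247.22983519]), 'tcp_rot': array([-1.79892061e+02, -1.05725428e-02,  2.07875635e+01]), 'ft_force': array([-0.4514505 ,  0.36213159, -0.48619153]), 'wrist_torque': array([-0.01801628, -0.0338618 ,  0.01054757]), 'finger_gap': 85.57976442667677}
side {'fov_y': 55.28965232839796, 'cx': 254.6831136992375, 'cy': 193.6621099506943, 'origin': array([353.04643952, 844.8828188 , 765.91004218]), 'orientation': array([-128.19571189,    0.75182135, -162.8709389 ])}
top {'fov_y': 57.58666097570552, 'cx': 250.84702501040323, 'cy': 194.90530698626625, 'origin': array([ 519.70209568,   17.30587805, 1140.28133127]), 'orientation': array([-175.1156645 ,   -0.92466065,  -90.59352366])}
{'fov_y': 60.449928069674876, 'cx': 253.9371761590559, 'cy': 187.67617276924776, 'origin': array([ 280.8605575 , -535.91281223,  372.83058258]), 'orientation': array([ 1.63280462e+02,  1.46146631e-01, -6.92612106e+01])}
```

View pics/top0.png

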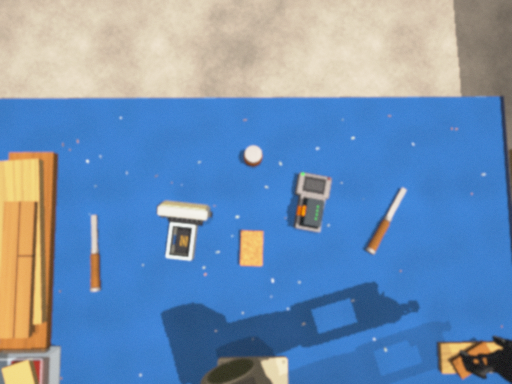

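View pics/side0.png

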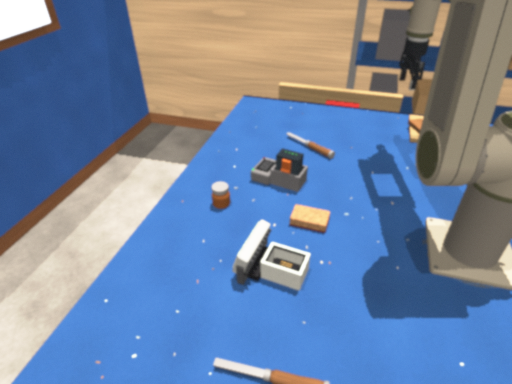

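The top view shows the charger with the pack at about (311,207), orange tab facing image left (+y). The lamp bay is at (181,241), the jar at (253,155), the block at (251,248), and the chisels at (95,255) and (385,220). I'll take coarse positions from these, then look with the wrist camera.

```bash
cat > h.py <<'E'
import cv2,numpy as np
from scipy.spatial.transform import Rotation as R
def K(ci,h=384):
    f=h/2/np.tan(np.radians(ci['fov_y']/2)); return f,ci['cx'],ci['cy']
def rays(ci,uv):
    f,cx,cy=K(ci);uv=np.atleast_2d(uv).astype(float)
    d=np.c_[(uv[:,0]-cx)/f,(uv[:,1]-cy)/f,np.ones(len(uv))]
    return R.from_euler('xyz',ci['orientation'],degrees=True).apply(d)
def onplane(ci,uv,z):
    d=rays(ci,uv);o=np.array(ci['origin']);return o+d*((z-o[2])/d[:,2])[:,None]
def cloud(ci,dep):
    v,u=np.mgrid[:384,:512];uv=np.c_[u.ravel(),v.ravel()]
    P=np.array(ci['origin'])+rays(ci,uv)*dep.reshape(-1,1);return P.reshape(384,512,3)
E
python3 - <<'E'
from bench import *
from h import *
ci=camera_info("top");p=cv2.imread("pics/top0.png");d=np.load("pics/top0.npy");P=cloud(ci,d)
print("bench z",np.median(P[200:300,130:150,2]),np.median(P[100:140,100:240,2]))
for nm,(u0,u1,v0,v1),lo,hi in [("ch",(285,340,165,240),30,75),("packtop",(285,340,165,240),95,140),("lampbay",(155,215,215,270),45,75),("lamp",(150,220,190,270),15,130)]:
    Q=P[v0:v1,u0:u1];m=(Q[...,2]>lo)&(Q[...,2]<hi)
    r=cv2.minAreaRect(Q[m][:,:2].astype(np.float32));print(nm,m.sum(),np.median(Q[m],0).round(1),r)
c=p[120:290,140:340];cv2.imwrite("pics/crop0.png",cv2.resize(c,None,fx=4,fy=3.5,interpolation=cv2.INTER_CUBIC)[:600])
E
```

```text
bench z 1.4628620510665087 1.3293843489045685
ch 1050 [ 629.8 -187.7   44.8] ((591.9578247070312, -190.45407104492188), (106.51766967773438, 178.58309936523438), 79.57009887695312)
packtop 512 [ 557.7 -180.   116. ] ((557.339599609375, -178.92739868164062), (58.1479377746582, 79.51051330566406), 79.10773468017578)
lampbay 477 [475.1 220.1  60.5] ((484.6304016113281, 197.47088623046875), (140.920654296875, 134.05648803710938), 89.52800750732422)
lamp 1865 [533.6 211.7  61. ] ((507.1336669921875, 213.24588012695312), (163.1065216064453, 173.12924194335938), 83.0985336303711)
```

View pics/crop0.png

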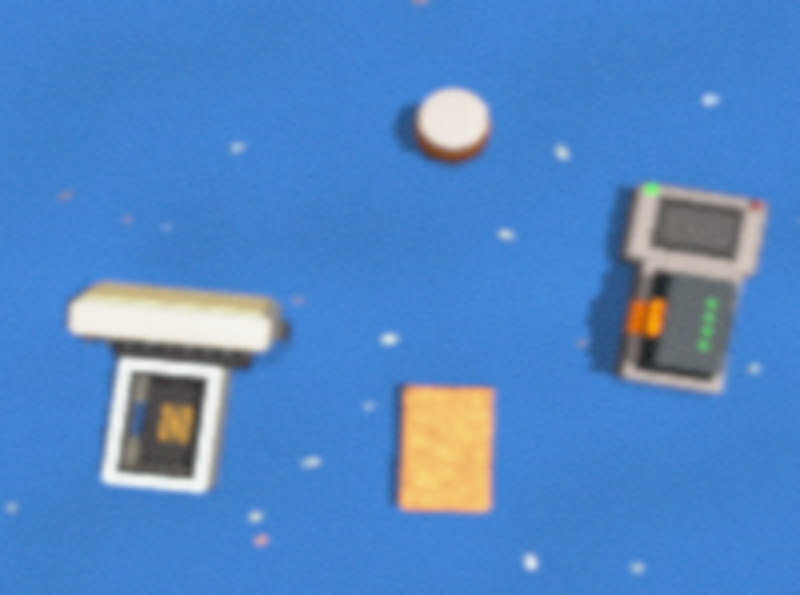

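```bash
cat >> h.py <<'E'
def rel(s,pos,yaw,rpy=None):
    R0=R.from_euler('xyz',s['tcp_rot'],degrees=True)
    R1=R.from_euler('xyz',rpy if rpy is not None else [180,0,yaw],degrees=True)
    return (R0.inv()*R1).as_rotvec(degrees=True).round(2),(R0.inv().apply(np.array(pos)-s['tool_pos'])/1000).round(4)
E
python3 - <<'E'
import bench
from bench import *
from h import *
print([n for n in dir(bench) if not n.startswith('_')]);print(getattr(bench,'nose_length',None))
s=sense();ci=camera_info("wrist")
R0=R.from_euler('xyz',s['tcp_rot'],degrees=True);print(R0.as_matrix().round(2))
print("cam in tool",R0.inv().apply(ci['origin']-s['tool_pos']),"axis",R0.inv().apply(rays(ci,[[ci['cx'],ci['cy']]])))
print(rel(s,[540,-175,300],-10), s['tool_pos'])
E
```

```text
['PlanningError', 'camera_info', 'hand_in', 'nose_length', 'sense', 'snapshot']
17.0
[[ 0.93  0.35 -0.  ]
 [ 0.35 -0.93  0.  ]
 [ 0.   -0.   -1.  ]]
cam in tool [  72.32604662    0.96527602 -125.47317515] axis [[-0.28784794 -0.00107922  0.95767552]]
(array([-1.000e-01,  2.000e-02,  3.079e+01]), array([ 0.4427, -0.2443, -0.0522])) [ 212.84573945 -560.47573249  247.34690263]
```

Emit:
{"fn": "jog_arm", "kwargs": {
  "plan": [
    [[0,0,10],[0.06,-0.03,-0.05],1],
    [[0,0,20],[0.12,-0.06,-0.05],1],
    [[0,0,30.8],[0.18,-0.09,-0.05],1],
    [[0,0,30.8],[0.235,-0.12,-0.05],1],
    [[0,0,30.8],[0.29,-0.145,-0.05],1],
    [[0,0,30.8],[0.34,-0.17,-0.05],1],
    [[0,0,30.8],[0.39,-0.195,-0.05],1],
    [[0,0,30.8],[0.44,-0.215,-0.05],1],
    [[0,0,30.8],[0.48,-0.215,-0.05],1],
    [[0,0,30.8],[0.48,-0.215,-0.05],1],
    [[0,0,30.8],[0.48,-0.215,-0.05],1]
  ]
}}

```text
time: 1.48
tool_pos: [585.1, -189.5, 297.6]
tcp_rot: [180.0, 0.1, -10.0]
ft_force: [-0.9, -1.3, 0.1]
finger_gap: 85.4
```

Run:
```python
from bench import *
from h import *
import pickle
s=sense();ci=camera_info("wrist");p,d=snapshot("wrist")
print(s['time'],s['tool_pos'],s['tcp_rot'],s['ft_force'],np.abs(s['qd']).max())
pickle.dump((s,ci,p,d),open("w1.pkl","wb"))
cv2.imwrite("pics/w1.png",cv2.resize(p,(800,600),interpolation=cv2.INTER_CUBIC))
```

```text
1.475 [ 585.06722611 -189.5463572   297.58891406] [ 1.79998834e+02  8.38674818e-02 -9.98505786e+00] [-0.9386815  -1.32336089  0.11884755] 1.422504125760231
```

View pics/w1.png

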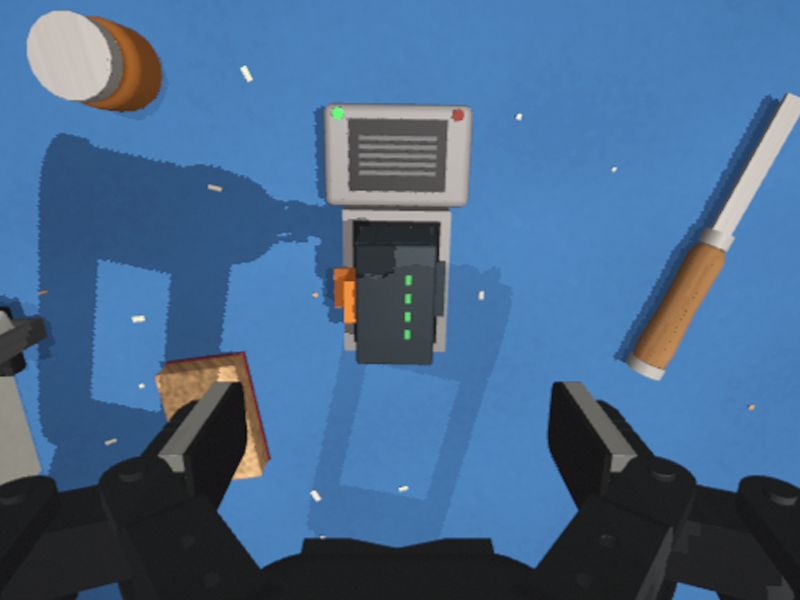

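The wrist view shows the pack top spanning about (355–437, 243–363), the button at (348,295) on the left, and the charger almost aligned with the picture. I'll fit rectangles to the pack and to the charger bay rim.

Run:
```python
from h import *
import pickle
s,ci,p,d=pickle.load(open("w1.pkl","rb"))
P=cloud(ci,d);print("bench",np.median(P[30:60,300:350,2]))
def rect(name,m):
    Q=P[m];r=cv2.minAreaRect(Q[:,:2].astype(np.float32));print(name,m.sum(),np.median(Q[:,2]).round(1),np.round(r[0],1),np.round(r[1],1),round(r[2],2))
Z=P[...,2];box=np.zeros(Z.shape,bool);box[60:240,180:320]=1
hsv=cv2.cvtColor(p,cv2.COLOR_BGR2HSV)
org=(hsv[...,0]>5)&(hsv[...,0]<25)&(hsv[...,1]>180)&(hsv[...,2]>120)
print(np.histogram(Z[box],bins=np.arange(-5,130,5)))
rect("pack top",box&(Z>111)&(Z<119)&~org)
rect("rim",box&(Z>56)&(Z<64)&(P[...,0]>480))
for z in (40,): rect("vent",box&(Z>38)&(Z<47))
b=box&org; Q=P[b];print("orange",b.sum(),Q.min(0).round(1),Q.max(0).round(1))
for lo,hi in((70,85),(85,100),(100,112)):
    q=Q[(Q[:,2]>lo)&(Q[:,2]<hi)]; 
    if len(q):print(lo,len(q),q.mean(0).round(1),q.min(0).round(1),q.max(0).round(1))
```

```text
bench -0.33047575056201595
(array([6896, 5413,    0,    0,    0,    0,    0,    7,  559, 5560,   72,
         98, 1004,  578,   32,  403,   78,   47,   48,   47,   57,   88,
        222, 2039, 1855,    0]), array([ -5,   0,   5,  10,  15,  20,  25,  30,  35,  40,  45,  50,  55,
        60,  65,  70,  75,  80,  85,  90,  95, 100, 105, 110, 115, 120,
       125]))
pack top 3887 115.0 [ 557.  -183.7] [50.  80.1] 79.08
rim 1514 59.7 [ 556.8 -183.9] [ 76.2 106.7] 79.13
vent 5952 42.2 [ 637.3 -199.2] [104.6  85.3] 78.99
orange 355 [ 548.2 -160.6   72.1] [ 578.1 -140.8  114.7]
70 143 [ 566.4 -147.    74.4] [ 551.4 -158.8   72.1] [ 578.1 -140.8   83.8]
85 21 [ 576.3 -156.9   92.5] [ 575.6 -159.9   85.4] [ 576.9 -154.1   99.9]
100 186 [ 564.  -155.4  105.8] [ 548.2 -160.6  100.2] [ 576.9 -150.2  107.7]
```

Emit:
{"fn": "jog_arm", "kwargs": {
  "plan": [
    [[0,0,0],[-0.02,-0.05,0],1],
    [[0,0,0],[-0.04,-0.105,0],1],
    [[0,0,0],[-0.064,-0.16,0],1],
    [[0,0,0],[-0.087,-0.217,0],1],
    [[0,0,0],[-0.11,-0.275,0],1],
    [[0,0,0],[-0.132,-0.33,0],1],
    [[0,0,0],[-0.154,-0.385,0],1],
    [[0,0,0],[-0.154,-0.385,0],1],
    [[0,0,0],[-0.154,-0.385,0],1],
    [[0,0,0],[-0.154,-0.385,0],1]
  ]
}}

```text
time: 2.78
tool_pos: [501.1, 214.6, 298.5]
tcp_rot: [180.0, -0.0, -10.2]
ft_force: [-0.7, -0.5, -0.5]
finger_gap: 85.3
```

Run:
```python
from bench import *
from h import *
import pickle
s=sense();ci=camera_info("wrist");p,d=snapshot("wrist")
print(s['time'],s['tool_pos'],s['tcp_rot'],s['ft_force'],np.abs(s['qd']).max())
pickle.dump((s,ci,p,d),open("w2.pkl","wb"))
cv2.imwrite("pics/w2.png",cv2.resize(p,(800,600),interpolation=cv2.INTER_CUBIC))
```

```text
2.775 [501.1261988  214.60965526 298.46734011] [ 1.79990226e+02 -2.26199050e-02 -1.01514312e+01] [-0.65305578 -0.51866238 -0.53216103] 0.2701398379681518
```

View pics/w2.png

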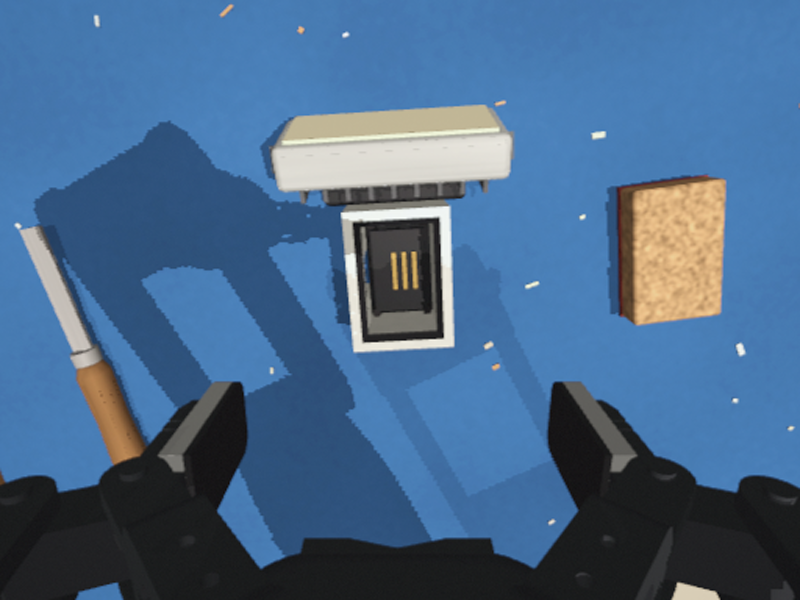

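The lamp bay rim runs about (342–455, 205–352), with the contacts inside at (405,270) and the flood head above it. The catch window shows on the left (+y) wall at about (365,258). Next I'll fit the rim and well.

Run:
```python
from h import *
import pickle
s,ci,p,d=pickle.load(open("w2.pkl","rb"))
P=cloud(ci,d);Z=P[...,2];print("bench",np.median(Z[20:40,250:350]))
box=np.zeros(Z.shape,bool);box[128:232,212:298]=1
h=np.histogram(Z[box],bins=np.arange(-5,105,5));print(h)
def rect(name,m,pts=None):
    Q=P[m] if pts is None else pts
    r=cv2.minAreaRect(Q[:,:2].astype(np.float32));print(name,len(Q),np.median(Q[:,2]).round(1),np.round(r[0],1),np.round(r[1],1),round(r[2],2))
m=box&(Z>57)&(Z<63.5);m=cv2.morphologyEx(m.astype(np.uint8),cv2.MORPH_OPEN,np.ones((2,2)))>0
n,l,st,_=cv2.connectedComponentsWithStats(m.astype(np.uint8));k=1+st[1:,4].argmax();m=l==k
rect("rim",m)
# inner hole: contour of rim hole
c,hi=cv2.findContours(m.astype(np.uint8),cv2.RETR_CCOMP,cv2.CHAIN_APPROX_NONE)
for i,cc in enumerate(c):
    if hi[0][i][3]>=0 and len(cc)>80:
        q=cc[:,0];rect("hole",None,P[q[:,1],q[:,0]])
    elif len(cc)>80: rect("outer",None,onplane(ci,cc[:,0],60))
```

```text
bench -0.2990761609706283
(array([1367, 1255,  423,   71,  228,  332, 1663,  118,  120,  134,  132,
        214, 2050,  798,    0,    0,    0,    3,    0,    0,    0]), array([ -5,   0,   5,  10,  15,  20,  25,  30,  35,  40,  45,  50,  55,
        60,  65,  70,  75,  80,  85,  90,  95, 100]))
rim 2388 59.6 [483.1 213.7] [ 87.7 181.2] 82.02
outer 309 60.0 [472.7 216.3] [ 76.4 107. ] 83.19
hole 257 57.7 [499.8 213.5] [ 61.2 147.8] 83.5
```

Run:
```python
from h import *
import pickle
s,ci,p,d=pickle.load(open("w2.pkl","rb"))
P=cloud(ci,d);Z=P[...,2]
for yaw0 in (-6.8,):
    c0=np.array([472.7,216.3]);a=np.radians(yaw0);ex=np.array([np.cos(a),np.sin(a)]);ey=np.array([-ex[1],ex[0]])
    L=np.stack([(P[...,:2]-c0)@ex,(P[...,:2]-c0)@ey],-1)
    m=(abs(L[...,0])<57)&(abs(L[...,1])<42)&(Z>57.5)&(Z<63)
    r=cv2.minAreaRect(P[m][:,:2].astype(np.float32));print(m.sum(),r)
    # image-based: white-ish edge points, hole by bright/dark; subpixel line fits per side
    q=L[m]
    for ax in (0,1):
        o=1-ax;lim=(35,20)[o] if False else (30 if o==0 else 18)
        t=q[abs(q[:,o])<lim]
        for sgn in(-1,1):
            xs=[];ys=[]
            for b in np.arange(-lim,lim,3):
                w=t[(t[:,o]>=b)&(t[:,o]<b+3)]
                w=w[w[:,ax]*sgn>0]
                if len(w)>2: xs.append(b+1.5);ys.append((np.sort(w[:,ax]*sgn)[-1],np.sort(w[:,ax]*sgn)[0]))
            ys=np.array(ys)*sgn;
            print("axis",ax,sgn,"outer",np.median(ys[:,0]).round(2),"inner",np.median(ys[:,1]).round(2),"slope deg",np.degrees(np.polyfit(xs,ys[:,0],1)[0]).round(2),np.degrees(np.polyfit(xs,ys[:,1],1)[0]).round(2))
```

```text
2318 ((473.6773986816406, 217.3417205810547), (76.5875015258789, 107.29698944091797), 83.044677734375)
axis 0 -1 outer -51.72 inner -42.17 slope deg 0.29 0.22
axis 0 1 outer 54.14 inner 45.08 slope deg 0.52 0.27
axis 1 -1 outer -36.45 inner -27.38 slope deg -0.03 -0.26
axis 1 1 outer 38.88 inner 29.97 slope deg -0.26 -0.32
```

```bash
cat >> h.py <<'E'
class T:
    def __init__(s,p,r): s.p=np.array(p,float);s.r=r
def adv(t,turn,shift):
    return T(t.p+t.r.apply(np.array(shift)*1000),t.r*R.from_rotvec(turn,degrees=True))
def to(t,pos,yaw):
    r1=R.from_euler('xyz',[180,0,yaw],degrees=True)
    return (t.r.inv()*r1).as_rotvec(degrees=True).round(2),(t.r.inv().apply(np.array(pos)-t.p)/1000).round(4)
t=T([212.956,-560.941,248.292],R.from_euler('xyz',[180,0,20.787],degrees=True)) 
t=adv(t,[0,0,30.8],[.48,-.215,-.05]);t=adv(t,[0,0,0],[-.154,-.385,0])
E
python3 - <<'E'
from h import *
from bench import *
s=sense()
print(t.p,t.r.as_euler('xyz',degrees=True),s['tool_pos'],s['tcp_rot'])
print(to(t,[557.1,-183.3,200],-10.95));print(to(t,[557.1,-183.3,300],-10.95))
E
```

```text
[500.69484575 216.32540079 298.292     ] [180.      0.    -10.013] [501.19046924 214.63044236 298.4080031 ] [ 1.79991764e+02 -1.72921104e-02 -1.01623595e+01]
(array([-0.  , -0.  ,  0.94]), array([0.125 , 0.3837, 0.0983]))
(array([-0.  , -0.  ,  0.94]), array([ 0.125 ,  0.3837, -0.0017]))
```

Emit:
{"fn": "jog_arm", "kwargs": {
  "plan": [
    [[0,0,1],[0.02,0.05,0],1],
    [[0,0,1],[0.038,0.105,0],1],
    [[0,0,1],[0.056,0.16,0],1],
    [[0,0,1],[0.074,0.22,0],1],
    [[0,0,1],[0.092,0.28,0.02],1],
    [[0,0,1],[0.11,0.335,0.05],1],
    [[0,0,1],[0.125,0.384,0.08],1],
    [[0,0,1],[0.125,0.384,0.1],1],
    [[0,0,1],[0.125,0.384,0.1],1],
    [[0,0,1],[0.125,0.384,0.1],1],
    [[0,0,1],[0.125,0.384,0.1],1]
  ],
  "force": 22
}}

```text
time: 4.2
tool_pos: [557.8, -183.4, 200.2]
tcp_rot: [180.0, -0.2, -11.0]
ft_force: [-0.1, 0.1, 0.7]
finger_gap: 85.0
```

Run:
```python
from bench import *
from h import *
import pickle
s=sense();ci=camera_info("wrist");p,d=snapshot("wrist")
print(s['time'],s['tool_pos'],s['tcp_rot'],s['ft_force'],np.abs(s['qd']).max())
pickle.dump((s,ci,p,d),open("w3.pkl","wb"))
cv2.imwrite("pics/w3.png",cv2.resize(p,(800,600),interpolation=cv2.INTER_CUBIC))
P=cloud(ci,d);Z=P[...,2];h=cv2.cvtColor(p,cv2.COLOR_BGR2HSV)
org=(h[...,0]>5)&(h[...,0]<25)&(h[...,1]>180)&(h[...,2]>120)
near=np.hypot(P[...,0]-557,P[...,1]+183.8)<60
for n,m in(("top",near&(Z>111)&(Z<119)&~org),("rim",(np.hypot(P[...,0]-557,P[...,1]+183.8)<70)&(Z>57)&(Z<63))):
    r=cv2.minAreaRect(P[m][:,:2].astype(np.float32));print(n,m.sum(),np.median(Z[m]),r)
```

```text
4.2 [ 557.83381982 -183.39375595  200.16312074] [ 1.79968670e+02 -1.52908345e-01 -1.09703595e+01] [-0.06619333  0.05483813  0.71935217] 0.3302671000946637
top 8140 114.95711916677891 ((557.2622680664062, -184.05470275878906), (50.078773498535156, 79.67942810058594), 79.12532043457031)
rim 2454 59.72283175652922 ((556.61376953125, -184.0050048828125), (76.67922973632812, 107.00685119628906), 79.09791564941406)
```

View pics/w3.png

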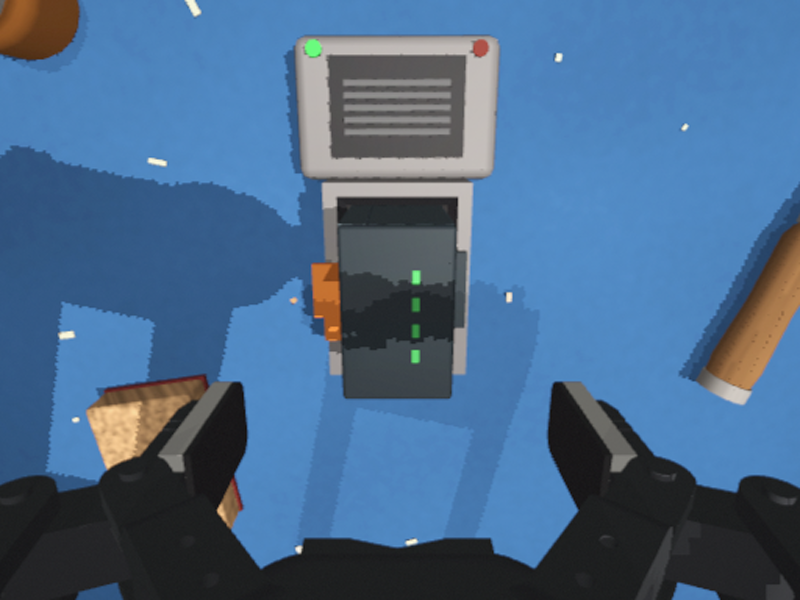

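The pack top reads z=115 at (557.2,-184.1) with yaw -10.9, which agrees with the first view, and the gripper is centred on it. I'll descend to TCP z≈96 and pinch.

Emit:
{"fn": "jog_arm", "kwargs": {
  "plan": [
    [[0,0,0],[0,0,0.04],1],
    [[0,0,0],[0,0,0.075],1],
    [[0,0,0],[0,0,0.095],1],
    [[0,0,0],[0,0,0.104],1],
    [[0,0,0],[0,0,0.104],1],
    [[0,0,0],[0,0,0.104],1]
  ],
  "force": 22
}}

```text
time: 5.0
tool_pos: [558.1, -184.0, 95.9]
tcp_rot: [180.0, -0.1, -11.0]
ft_force: [-0.5, -0.6, 0.2]
finger_gap: 85.3
```

Emit:
{"fn": "jog_arm", "kwargs": {
  "plan": [
    [[0,0,0],[0,0,0],0.6],
    [[0,0,0],[0,0,0],0.5],
    [[0,0,0],[0,0,0],0.4],
    [[0,0,0],[0,0,0],0.3],
    [[0,0,0],[0,0,0],0.2],
    [[0,0,0],[0,0,0],0.1],
    [[0,0,0],[0,0,0],0],
    [[0,0,0],[0,0,0],0]
  ],
  "force": 22
}}

```text
time: 6.0
tool_pos: [557.8, -183.4, 95.5]
tcp_rot: [-180.0, -0.1, -11.0]
ft_force: [-0.1, 3.8, 8.9]
finger_gap: 49.6
```

Run:
```python
from bench import *
from h import *
s=sense()
print(s['time'],s['tool_pos'],s['tcp_rot'],s['ft_force'],s['wrist_torque'],s['finger_gap'])
p,d=snapshot("wrist");cv2.imwrite("pics/w4.png",p);p,d=snapshot("side");cv2.imwrite("pics/s4.png",cv2.resize(p[130:230,220:340],(720,600),interpolation=cv2.INTER_CUBIC))
```

```text
6.0 [ 557.80455407 -183.41763576   95.47422965] [-1.79979933e+02 -9.48799479e-02 -1.10045119e+01] [-0.08956825  3.76890853  8.91166154] [ 1.14435111 -0.01993454  0.00483426] 49.60553911776041
```

View pics/w4.png

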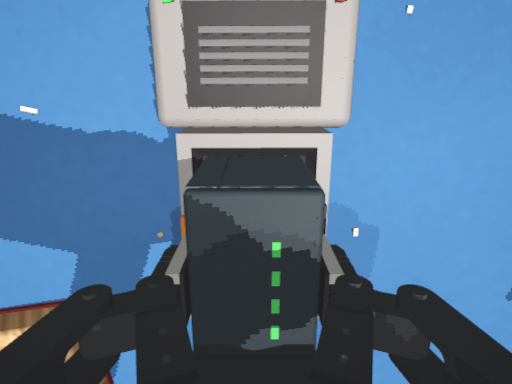

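View pics/s4.png

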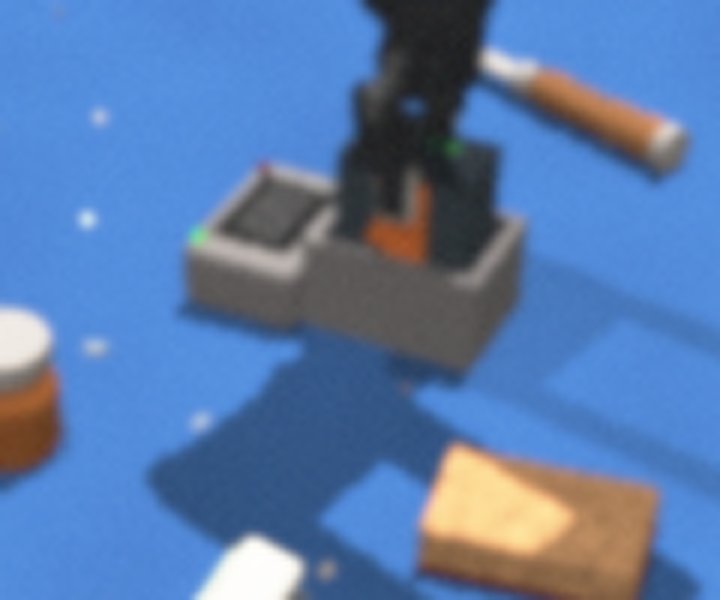

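Pinched: the gap is 49.6 mm, so the tab is in. Force up on the tool is 9 N from the sprung plate and the pad swing. I'll lift a few millimetres first and watch the force.

Emit:
{"fn": "jog_arm", "kwargs": {
  "plan": [
    [[0,0,0],[0,0,-0.001],-0.2],
    [[0,0,0],[0,0,-0.002],-0.2],
    [[0,0,0],[0,0,-0.003],-0.2],
    [[0,0,0],[0,0,-0.004],-0.2]
  ]
}}

```text
time: 6.6
tool_pos: [557.2, -183.7, 98.4]
tcp_rot: [180.0, -0.0, -11.0]
ft_force: [3.6, 2.3, 1.4]
finger_gap: 49.9
```

Emit:
{"fn": "jog_arm", "kwargs": {
  "plan": [
    [[0,0,0],[0,0,-0.003],-0.2],
    [[0,0,0],[0,0,-0.006],-0.2],
    [[0,0,0],[0,0,-0.009],-0.2],
    [[0,0,0],[0,0,-0.012],-0.2]
  ]
}}

```text
time: 7.1
tool_pos: [556.3, -183.6, 109.5]
tcp_rot: [180.0, 0.1, -11.0]
ft_force: [3.0, -1.5, -5.6]
finger_gap: 50.0
```

Emit:
{"fn": "jog_arm", "kwargs": {
  "plan": [
    [[0,0,0],[0,0,-0.008],-0.2],
    [[0,0,0],[0,0,-0.018],-0.2],
    [[0,0,0],[0,0,-0.03],-0.2],
    [[0,0,0],[0,0,-0.045],-0.2],
    [[0,0,0],[0,0,-0.065],-0.2],
    [[0,0,0],[0,0,-0.085],-0.2],
    [[0,0,0],[0,0,-0.105],-0.2],
    [[0,0,0],[0,0,-0.12],-0.2],
    [[0,0,0],[0,0,-0.12],-0.2],
    [[0,0,0],[0,0,-0.12],-0.2]
  ]
}}

```text
time: 8.35
tool_pos: [556.7, -183.4, 229.5]
tcp_rot: [-180.0, 0.1, -11.0]
ft_force: [-0.6, -0.6, -4.6]
finger_gap: 49.6
```

```bash
cat >> h.py <<'E'
t=adv(t,[0,0,1],[.125,.384,.1]);t=adv(t,[0,0,0],[0,0,.104-.004-.012-.12])
E
python3 - <<'E'
from bench import *
from h import *
import pickle
s=sense();ci=camera_info("wrist");p,d=snapshot("wrist")
print(s['time'],s['tool_pos'],s['tcp_rot'],s['ft_force'],s['wrist_torque'],s['finger_gap'],t.p,t.r.as_euler('xyz',degrees=True))
cv2.imwrite("pics/w5.png",p)
P=cloud(ci,d);L=R.from_euler('xyz',s['tcp_rot'],degrees=True).inv().apply((P-s['tool_pos']).reshape(-1,3)).reshape(P.shape)
m=(abs(L[...,0])<60)&(abs(L[...,1])<23)&(L[...,2]>-40)&(L[...,2]<0)
print(m.sum());q=L[m];
print(np.histogram(q[:,2],bins=np.arange(-40,1,2)))
zz=np.median(q[q[:,2]<-10][:,2]);f=m&(abs(L[...,2]-zz)<4);q=L[f];A=np.c_[q[:,:2],np.ones(len(q))]
k=np.linalg.lstsq(A,q[:,2],rcond=None)[0];print("plane tilt deg",np.degrees(np.arctan(k[:2])),"z",k[2]);print(cv2.minAreaRect(q[:,:2].astype(np.float32)))
E
```

```text
8.35 [ 556.66359686 -183.42782442  229.45598219] [-1.79984621e+02  6.87789867e-02 -1.10143637e+01] [-0.59131446 -0.60944768 -4.59969792] [-0.00224171  0.01383299 -0.00902908] 49.616949752377636 [ 557.02418507 -183.55958959  230.292     ] [180.      0.    -11.013]
20750
(array([    9,     0,     0,     0,     0,     0,     0,     0,     0,
           0,  2456, 16552,   455,    73,   266,   258,   174,   172,
         169,   166]), array([-40, -38, -36, -34, -32, -30, -28, -26, -24, -22, -20, -18, -16,
       -14, -12, -10,  -8,  -6,  -4,  -2,   0]))
plane tilt deg [ 0.09581882 -0.25946809] z -17.325490268904367
((5.615863800048828, -0.002758026123046875), (45.986534118652344, 68.58026123046875), 89.99020385742188)
```

View pics/w5.png

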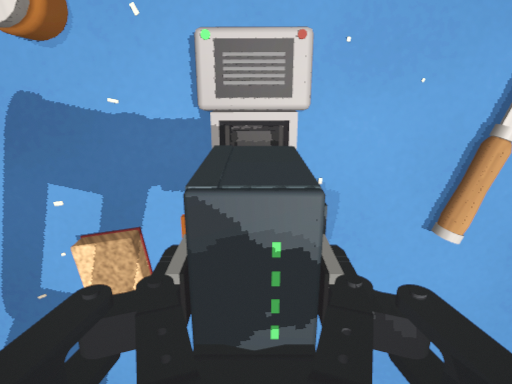

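Run:
```python
from bench import *
from h import *
s=sense();ci=camera_info("wrist");p,d=snapshot("wrist")
P=cloud(ci,d);L=R.from_euler('xyz',s['tcp_rot'],degrees=True).inv().apply((P-s['tool_pos']).reshape(-1,3)).reshape(P.shape)
m=(abs(L[...,0])<60)&(abs(L[...,1])<40)&(abs(L[...,2]+17.3)<2)
q=L[m]
for b in range(-24,40,6):
    w=q[(q[:,0]>b)&(q[:,0]<b+6)]
    if len(w): print("x",b,len(w),w[:,1].min().round(1),w[:,1].max().round(1))
for b in range(-25,25,8):
    w=q[(q[:,1]>b)&(q[:,1]<b+8)]; print("y",b,w[:,0].min().round(1),w[:,0].max().round(1))
```

```text
x -24 1523 -23.8 25.9
x -18 1626 -23.7 25.8
x -12 1703 -24.2 26.1
x -6 1794 -24.2 26.1
x 0 1856 -24.1 26.0
x 6 2216 -37.4 39.6
x 12 1965 -23.9 25.9
x 18 2069 -24.0 25.7
x 24 2168 -24.0 25.9
x 30 2249 -23.8 25.9
x 36 1523 -23.6 25.7
y -25 -26.5 39.7
y -17 -25.5 39.7
y -9 -27.2 39.8
y -1 -27.8 39.7
y 7 -26.8 39.7
y 15 -25.7 39.6
y 23 -25.9 39.7
```

Run:
```python
from h import *
print(to(t,[474.2,218.25,230],-7.0));print(to(t,[474.2,218.25,155],-7.0))
```

```text
(array([-0.  , -0.  , -4.01]), array([-1.581e-01, -3.786e-01,  3.000e-04]))
(array([-0.  , -0.  , -4.01]), array([-0.1581, -0.3786,  0.0753]))
```

Emit:
{"fn": "jog_arm", "kwargs": {
  "plan": [
    [[0,0,-1],[-0.01,-0.024,0],-0.2],
    [[0,0,-2],[-0.028,-0.067,0],-0.2],
    [[0,0,-3],[-0.05,-0.12,0],-0.2],
    [[0,0,-4],[-0.073,-0.175,0],-0.2],
    [[0,0,-4],[-0.096,-0.23,0],-0.2],
    [[0,0,-4],[-0.119,-0.285,0],-0.2],
    [[0,0,-4],[-0.138,-0.33,0],-0.2],
    [[0,0,-4],[-0.152,-0.364,0],-0.2],
    [[0,0,-4],[-0.1581,-0.3786,0.02],-0.2],
    [[0,0,-4],[-0.1581,-0.3786,0.045],-0.2],
    [[0,0,-4],[-0.1581,-0.3786,0.06],-0.2],
    [[0,0,-4],[-0.1581,-0.3786,0.06],-0.2]
  ]
}}

```text
time: 9.95
tool_pos: [472.7, 218.0, 168.7]
tcp_rot: [179.9, 0.2, -7.0]
ft_force: [0.3, -0.2, -3.4]
finger_gap: 49.5
```

```bash
cat >> h.py <<'E'
t=adv(t,[0,0,-4],[-.1581,-.3786,.06])
E
cat > chk.py <<'E'
from bench import *
from h import *
import sys
s=sense();ci=camera_info("wrist");p,d=snapshot("wrist")
print(s['time'],s['tool_pos'],s['tcp_rot'],s['ft_force'],s['wrist_torque'],s['finger_gap'],t.p)
cv2.imwrite(f"pics/{sys.argv[1]}.png",p)
P=cloud(ci,d);L=R.from_euler('xyz',s['tcp_rot'],degrees=True).inv().apply((P-s['tool_pos']).reshape(-1,3)).reshape(P.shape)
m=(abs(L[...,0])<30)&(abs(L[...,1])<20)&(abs(L[...,2]+19)<6);print("top z tool",np.median(L[m][:,2]),"world",np.median(P[m][:,2]))
Z=P[...,2]
c0=np.array([473.8,217.3]);a=np.radians(-7);ex=np.array([np.cos(a),np.sin(a)]);ey=np.array([-ex[1],ex[0]])
X=(P[...,:2]-c0)@ex;Y=(P[...,:2]-c0)@ey
rm=(Z>57)&(Z<63)&(abs(X)<60)&(abs(Y)<43)
print("rim",rm.sum(),[ (lo,Y[rm&(X>lo)&(X<lo+6)].min().round(1),Y[rm&(X>lo)&(X<lo+6)].max().round(1)) for lo in range(-20,50,10) if (rm&(X>lo)&(X<lo+6)).sum()>3], "xmax",np.percentile(X[rm],99.5) if rm.any() else None)
tp=(abs(L[...,2]-np.median(L[m][:,2]))<2)&(abs(X)<48)&(abs(Y)<28)
print("top edges lamp frame: x max",np.percentile(X[tp],99.8),"y",np.percentile(Y[tp&(X>15)],[.2,99.8]))
E
python3 chk.py w6
```

```text
9.95 [472.73555963 218.00200369 168.6553263 ] [ 1.79917053e+02  1.75720378e-01 -6.99779632e+00] [ 0.27650042 -0.20918903 -3.36711748] [-0.02357213 -0.01139104  0.02623264] 49.48060054276471 [474.16038317 218.27017577 170.292     ]
top z tool -17.382803961647873 world 186.02396411514832
rim 2217 [(20, np.float64(-38.6), np.float64(37.7)), (30, np.float64(-38.0), np.float64(38.0)), (40, np.float64(-38.2), np.float64(38.0))] xmax 53.16033146538561
top edges lamp frame: x max 38.26277712350553 y [-25.12131327  24.29270992]
```

View pics/w6.png

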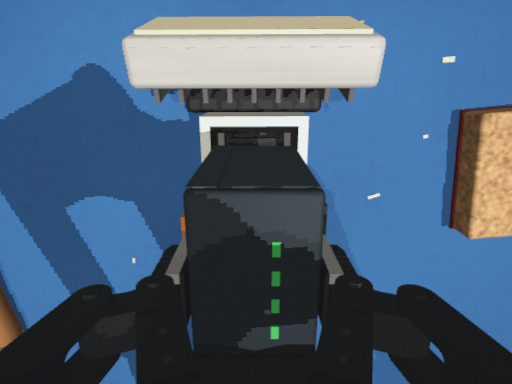

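Emit:
{"fn": "jog_arm", "kwargs": {
  "plan": [
    [[0,0,0],[0.001,0,0.01],-0.2],
    [[0,0,0],[0.001,0,0.02],-0.2],
    [[0,0,0],[0.001,0,0.023],-0.2],
    [[0,0,0],[0.001,0,0.023],-0.2],
    [[0,0,0],[0.001,0,0.023],-0.2]
  ]
}}

```text
time: 10.62
tool_pos: [475.4, 218.2, 147.6]
tcp_rot: [-180.0, -0.0, -7.0]
ft_force: [0.6, -1.0, -4.7]
finger_gap: 50.0
```

```bash
cat >> h.py <<'E'
t=adv(t,[0,0,0],[.001,0,.023])
E
python3 chk.py w7; python3 chk.py w7b
```

```text
10.625 [475.37466728 218.22326524 147.61399449] [-1.79986216e+02 -2.47973530e-02 -7.01265487e+00] [ 0.64120825 -0.95658612 -4.70553015] [ 0.06244994  0.04145295 -0.00483166] 50.04823535136319 [475.15290164 218.14808123 147.292     ]
top z tool -17.376716010029714 world 164.99115734552714
rim 2507 [(20, np.float64(-38.4), np.float64(37.9)), (30, np.float64(-38.4), np.float64(38.1)), (40, np.float64(-38.6), np.float64(37.7))] xmax 53.32373538274065
top edges lamp frame: x max 40.80640754229292 y [-24.53659385  24.72718205]
10.675 [475.41456335 218.23235631 147.69733469] [-1.79983668e+02 -3.34197242e-02 -7.01520992e+00] [-0.72021731  0.09987089 -4.27381469] [-0.01184415 -0.02610219 -0.04424109] 49.659644965620785 [475.15290164 218.14808123 147.292     ]
top z tool -17.372975717723534 world 165.07271312180865
rim 2525 [(20, np.float64(-38.4), np.float64(37.9)), (30, np.float64(-38.2), np.float64(37.6)), (40, np.float64(-38.4), np.float64(37.8))] xmax 53.36362308530525
top edges lamp frame: x max 40.83010384231707 y [-24.53764239  24.78526252]
```

Emit:
{"fn": "jog_arm", "kwargs": {
  "plan": [
    [[0,0,0],[-0.001,0.0003,0],-0.2],
    [[0,0,0],[-0.001,0.0003,0.004],-0.2],
    [[0,0,0],[-0.001,0.0003,0.009],-0.2],
    [[0,0,0],[-0.001,0.0003,0.014],-0.2],
    [[0,0,0],[-0.001,0.0003,0.018],-0.2],
    [[0,0,0],[-0.001,0.0003,0.018],-0.2]
  ]
}}

```text
time: 11.48
tool_pos: [473.8, 217.8, 128.7]
tcp_rot: [180.0, 0.1, -7.0]
ft_force: [-0.9, 1.1, -4.6]
finger_gap: 49.5
```

Emit:
{"fn": "jog_arm", "kwargs": {
  "plan": [
    [[0,0,0],[0,0,0.004],-0.2],
    [[0,0,0],[0,0,0.008],-0.2],
    [[0,0,0],[0,0,0.012],-0.2],
    [[0,0,0],[0,0,0.016],-0.2],
    [[0,0,0],[0,0,0.02],-0.2],
    [[0,0,0],[0,0,0.02],-0.2]
  ]
}}

```text
time: 12.22
tool_pos: [473.8, 217.8, 108.8]
tcp_rot: [180.0, 0.0, -7.0]
ft_force: [-0.2, -0.6, -4.8]
finger_gap: 50.0
```

Emit:
{"fn": "jog_arm", "kwargs": {
  "plan": [
    [[0,0,0],[0,0,0.002],-0.2],
    [[0,0,0],[0,0,0.004],-0.2],
    [[0,0,0],[0,0,0.006],-0.2],
    [[0,0,0],[0,0,0.007],-0.2],
    [[0,0,0],[0,0,0.007],-0.2]
  ]
}}

```text
time: 12.85
tool_pos: [474.4, 218.0, 102.7]
tcp_rot: [-180.0, -0.0, -7.0]
ft_force: [-1.4, -0.6, 0.8]
finger_gap: 49.8
```

Emit:
{"fn": "jog_arm", "kwargs": {
  "plan": [
    [[0,0,0],[0,0,0.0005],-0.2],
    [[0,0,0],[0,0,0.001],-0.2],
    [[0,0,0],[0,0,0.001],-0.2]
  ]
}}

```text
time: 13.22
tool_pos: [474.3, 218.0, 101.5]
tcp_rot: [-180.0, -0.0, -7.0]
ft_force: [-0.9, -0.2, 1.0]
finger_gap: 49.9
```

Emit:
{"fn": "jog_arm", "kwargs": {
  "plan": [
    [[0,0,0],[0,0,0.0005],-0.2],
    [[0,0,0],[0,0,0.001],-0.2],
    [[0,0,0],[0,0,0.001],-0.2]
  ]
}}

```text
time: 13.6
tool_pos: [474.3, 218.0, 100.4]
tcp_rot: [-180.0, -0.0, -7.0]
ft_force: [0.2, -0.1, 0.9]
finger_gap: 49.9
```

Emit:
{"fn": "jog_arm", "kwargs": {
  "plan": [
    [[0,0,0],[0,0,0.0005],-0.2],
    [[0,0,0],[0,0,0.001],-0.2],
    [[0,0,0],[0,0,0.001],-0.2]
  ]
}}

```text
time: 13.98
tool_pos: [474.2, 218.1, 99.3]
tcp_rot: [-180.0, -0.0, -7.0]
ft_force: [0.5, 0.2, 1.4]
finger_gap: 50.2
```

Emit:
{"fn": "jog_arm", "kwargs": {
  "plan": [
    [[0,0,0],[0,0,0.0005],-0.2],
    [[0,0,0],[0,0,0.001],-0.2],
    [[0,0,0],[0,0,0.001],-0.2]
  ]
}}

```text
time: 14.35
tool_pos: [474.2, 218.0, 98.3]
tcp_rot: [-180.0, -0.0, -7.0]
ft_force: [0.8, 0.1, 2.4]
finger_gap: 49.8
```

Emit:
{"fn": "jog_arm", "kwargs": {
  "plan": [
    [[0,0,0],[0,0,0.0005],-0.2],
    [[0,0,0],[0,0,0.001],-0.2],
    [[0,0,0],[0,0,0.001],-0.2]
  ]
}}

```text
time: 14.72
tool_pos: [474.2, 218.0, 97.3]
tcp_rot: [-180.0, -0.0, -7.0]
ft_force: [0.5, 0.5, 2.3]
finger_gap: 49.6
```

Emit:
{"fn": "jog_arm", "kwargs": {
  "plan": [
    [[0,0,0],[0,0,0.0005],-0.2],
    [[0,0,0],[0,0,0.001],-0.2],
    [[0,0,0],[0,0,0.001],-0.2]
  ]
}}

```text
time: 15.1
tool_pos: [474.2, 218.0, 96.3]
tcp_rot: [-180.0, -0.0, -7.0]
ft_force: [0.1, 0.2, 2.3]
finger_gap: 49.5
```

Emit:
{"fn": "jog_arm", "kwargs": {
  "plan": [
    [[0,0,0],[0,0,0.0005],-0.2],
    [[0,0,0],[0,0,0.001],-0.2],
    [[0,0,0],[0,0,0.001],-0.2]
  ]
}}

```text
time: 15.48
tool_pos: [474.3, 218.0, 95.5]
tcp_rot: [-180.0, -0.0, -7.0]
ft_force: [0.9, -1.1, 4.4]
finger_gap: 49.6
```

Emit:
{"fn": "jog_arm", "kwargs": {
  "plan": [
    [[0,0,0],[0,0,0.0005],-0.2],
    [[0,0,0],[0,0,0.001],-0.2],
    [[0,0,0],[0,0,0.001],-0.2]
  ]
}}

```text
time: 15.85
tool_pos: [474.4, 218.0, 94.9]
tcp_rot: [-180.0, -0.0, -7.0]
ft_force: [-0.6, -1.7, 8.0]
finger_gap: 49.6
```

```bash
cat >> h.py <<'E'
t=adv(t,[0,0,0],[-.001,.0003,.018+.02+.007+.008])
E
python3 chk.py w8
```

```text
15.85 [474.3866932  217.99096301  94.92921721] [-1.79993920e+02 -2.63049322e-02 -7.01453530e+00] [-0.62386198 -1.74773074  8.02271963] [-0.01139004  0.40655006  0.07274108] 49.62294495871081 [474.12375481 217.97242023  94.292     ]
top z tool -17.418542447353776 world 112.34987188022225
rim 4761 [(0, np.float64(-38.6), np.float64(-37.9)), (10, np.float64(-38.5), np.float64(37.8)), (20, np.float64(-38.6), np.float64(38.2)), (30, np.float64(-38.7), np.float64(37.9)), (40, np.float64(-38.5), np.float64(38.2))] xmax 53.37898674557711
top edges lamp frame: x max 39.903201620570265 y [-24.90794153  24.40241658]
```

Emit:
{"fn": "jog_arm", "kwargs": {
  "plan": [
    [[0,0,0],[0,0,0.0005],-0.2],
    [[0,0,0],[0,0,0.0005],-0.2]
  ]
}}

```text
time: 16.15
tool_pos: [474.4, 218.0, 94.7]
tcp_rot: [-180.0, -0.0, -7.0]
ft_force: [-1.9, -1.5, 11.0]
finger_gap: 49.6
```

The pack is seated on the rubber stop at 11 N with its top at z≈112, so the underside is at ~17. Now I'll open.

Emit:
{"fn": "jog_arm", "kwargs": {
  "plan": [
    [[0,0,0],[0,0,0],0.3],
    [[0,0,0],[0,0,0],0.4],
    [[0,0,0],[0,0,0],0.5],
    [[0,0,0],[0,0,0],0.5]
  ]
}}

```text
time: 16.65
tool_pos: [473.6, 217.9, 93.3]
tcp_rot: [180.0, 0.1, -7.0]
ft_force: [-0.2, 1.1, 0.3]
finger_gap: 63.7
```

```bash
cat >> h.py <<'E'
t=adv(t,[0,0,0],[0,0,.0005])
E
python3 chk.py w9
```

```text
16.65 [473.64233379 217.86447076  93.27199933] [ 1.79973789e+02  5.79019570e-02 -7.00844737e+00] [-0.16134379  1.11156615  0.29527314] [ 0.24442762 -0.03706426  0.06679572] 63.69491831650551 [474.12375481 217.97242023  93.792     ]
top z tool -20.70254670171914 world 113.96917196880649
rim 4806 [(10, np.float64(35.7), np.float64(37.8)), (20, np.float64(-38.7), np.float64(38.1)), (30, np.float64(-38.8), np.float64(37.9)), (40, np.float64(-38.5), np.float64(37.9))] xmax 53.37519151700006
top edges lamp frame: x max 39.91972278588714 y [-25.99947834  23.31766397]
```

View pics/w9.png

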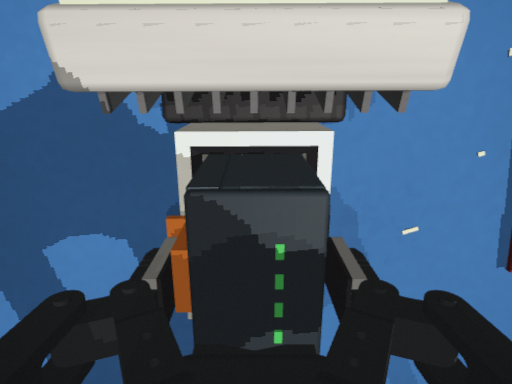

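The top settled at z≈114. Unlatched, the plate would have pushed it to ~121, so it looks latched, and the orange button is out at (178,265). I'll open fully and retreat straight up.

Emit:
{"fn": "jog_arm", "kwargs": {
  "plan": [
    [[0,0,0],[0,0,0],1],
    [[0,0,0],[0,0,0],1],
    [[0,0,0],[0,0,-0.01],1],
    [[0,0,0],[0,0,-0.03],1],
    [[0,0,0],[0,0,-0.06],1],
    [[0,0,0],[0,0,-0.1],1],
    [[0,0,0],[0,0,-0.14],1],
    [[0,0,0],[0,0,-0.17],1],
    [[0,0,0],[0,0,-0.17],1],
    [[0,0,0],[0,0,-0.17],1],
    [[0,0,0],[0,0,-0.17],1]
  ]
}}

```text
time: 18.08
tool_pos: [473.4, 217.7, 262.3]
tcp_rot: [179.9, 0.1, -7.0]
ft_force: [-0.1, -0.1, 0.0]
finger_gap: 85.4
```

Run:
```python
from bench import *
from h import *
s=sense();ci=camera_info("wrist");p,d=snapshot("wrist")
print(s['time'],s['tool_pos'],s['tcp_rot'],s['ft_force'],s['finger_gap'])
cv2.imwrite("pics/w10.png",p)
P=cloud(ci,d);Z=P[...,2];h=cv2.cvtColor(p,cv2.COLOR_BGR2HSV)
org=(h[...,0]>5)&(h[...,0]<25)&(h[...,1]>180)&(h[...,2]>100)
c0=np.array([473.8,217.3]);a=np.radians(-7);ex=np.array([np.cos(a),np.sin(a)]);ey=np.array([-ex[1],ex[0]])
X=(P[...,:2]-c0)@ex;Y=(P[...,:2]-c0)@ey
m=(abs(X)<50)&(abs(Y)<27)&(Z>105)&~org
print("bench",np.median(Z[:40,400:]));A=np.c_[X[m],Y[m],np.ones(m.sum())];k=np.linalg.lstsq(A,Z[m],rcond=None)[0];print("top z",np.median(Z[m]),"tilt",np.degrees(k[:2]))
print(cv2.minAreaRect(np.c_[X[m],Y[m]].astype(np.float32)))
b=org&(abs(X)<30)&(Y>15)&(Y<50)&(Z>60);print("button y (lamp)",np.percentile(Y[b],[2,50,98]),"pack centre y",(np.percentile(Y[m],.3)+np.percentile(Y[m],99.7))/2)
for n in("side","top"):
    q,_=snapshot(n);cv2.imwrite(f"pics/{n}10.png",q)
q=cv2.imread("pics/side10.png");cv2.imwrite("pics/s10c.png",cv2.resize(q[200:310,210:340],(709,600),interpolation=cv2.INTER_CUBIC))
```

```text
18.075 [473.4335302  217.68821649 262.3337471 ] [ 1.79936460e+02  1.24601311e-01 -7.01760785e+00] [-0.12260342 -0.13124725  0.02807999] 85.36601890578308
bench -0.36130330066237093
top z 323.8762089687764 tilt [132.42682681  11.33081004]
((0.2637443542480469, -0.06227302551269531), (79.39694213867188, 54.002750396728516), 0.21390320360660553)
button y (lamp) [23.95200251 30.1932556  40.50292582] pack centre y -0.007122096949240486
```

View pics/w10.png

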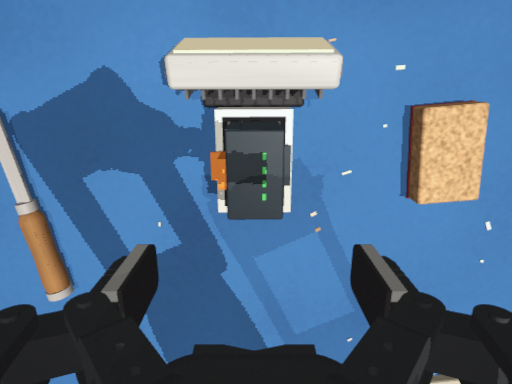

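View pics/s10c.png

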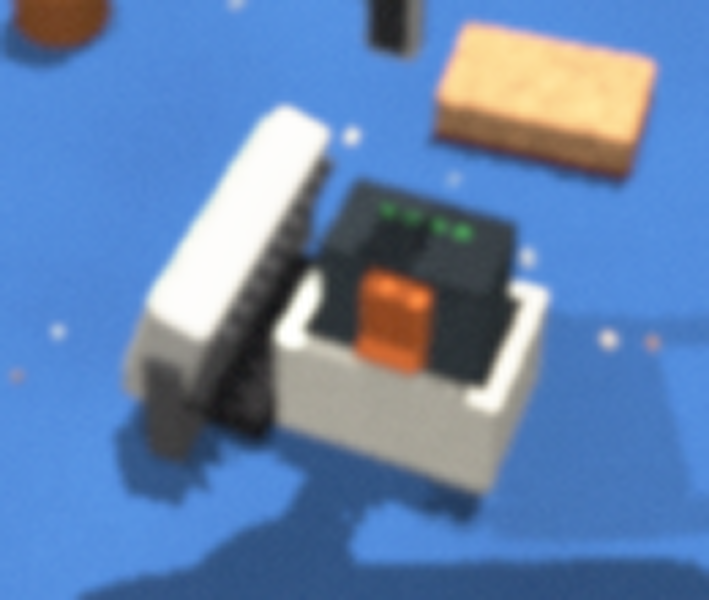

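View pics/top10.png

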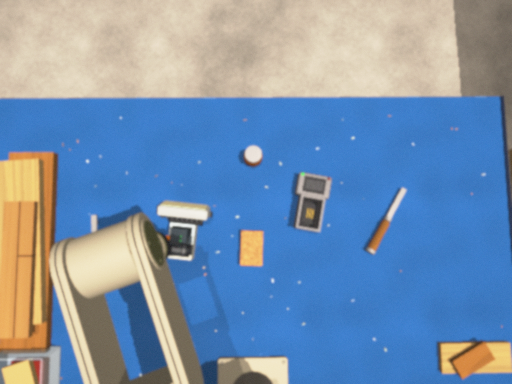

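The pack sits upright in the lamp with its button out on +y, at wrist pixel (217,170), and the other objects are unmoved. My top-height mask also caught the gripper at z>200, so I'll redo it with an upper limit.

Run:
```python
from bench import *
from h import *
ci=camera_info("wrist");p,d=snapshot("wrist")
P=cloud(ci,d);Z=P[...,2];h=cv2.cvtColor(p,cv2.COLOR_BGR2HSV)
org=(h[...,0]>5)&(h[...,0]<25)&(h[...,1]>180)&(h[...,2]>100)
c0=np.array([473.8,217.3]);a=np.radians(-7);ex=np.array([np.cos(a),np.sin(a)]);ey=np.array([-ex[1],ex[0]])
X=(P[...,:2]-c0)@ex;Y=(P[...,:2]-c0)@ey
m=(abs(X)<50)&(abs(Y)<30)&(Z>107)&(Z<125)&~org
m&=abs(Z-np.median(Z[m]))<2.5
k=np.linalg.lstsq(np.c_[X[m],Y[m],np.ones(m.sum())],Z[m],rcond=None)[0];print("top z",np.median(Z[m]),k[2],"tilt",np.degrees(k[:2]))
r=cv2.minAreaRect(np.c_[X[m],Y[m]].astype(np.float32));print(r)
b=org&(abs(X)<30)&(Y>15)&(Y<60)
for lo,hi in((70,85),(85,103),(103,112)):
    w=b&(Z>lo)&(Z<hi)
    if w.any(): print(lo,w.sum(),np.percentile(Y[w],[2,50,98]).round(1))
```

```text
top z 113.94257576155908 113.93686893770865 tilt [-0.10814711 -0.04420889]
((-0.277313232421875, -0.9721775054931641), (49.872161865234375, 79.92034149169922), 89.95079803466797)
70 156 [28.4 37.9 40.6]
85 28 [26.  29.5 32.6]
103 223 [24.8 28.2 31.9]
```

The button face is about 33 mm from the pack's centre plane, so the tab is fully out. The pack is level, with its underside at 19 mm, inside the 15–25 mm latch range and below the free plate height. I'm handing in.

```bash
python3 -c "
from bench import *
print(hand_in())"
```

```text
the job is handed in; nothing more can be done
None
```

The battery pack is now latched upright in the work lamp, the same way round, and the gripper is clear of it. The job was handed in after about 18 s.

- **Removal:** I squeezed the tab in with 22 N and lifted the pack in small steps. The downward pull on the tool during the lift never read above about 6 N, of which roughly 4 N is the pack's own weight, so the latch was not yanked.
- **Fitting:** I lowered the pack until it met the rubber stop and pressed to 11 N (pack underside at about 17 mm), then opened the gripper.
- **Last checks:**
  - The pack's top is level at z = 114 mm, so its underside is at about 19 mm. That is inside the 15–25 mm latch range and below the 26 mm where the free plate would hold it.
  - The button face is about 33 mm from the pack's centre plane, so the tab is fully out.
  - The chisels, sanding block and jar looked unmoved, except that the arm hid most of one chisel in the last top view.
- **Readings that disagreed:**
  - The finger gap read about 49.6 mm with the tab in, against the nominal 51 mm.
  - My first height check after release was wrong because its mask caught the gripper. I repeated it with an upper height limit to get the 114 mm above.

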